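Complete a microscopy kit tray with one of each, in sprung inserts

TASK

Complete the grey kit tray so that it holds one brown stain bottle, one white buffer bottle and one black objective can, each upright on the tray floor in its own lane, clamped between the blue V saddle and the orange sprung pad. One of them is already in the tray: do not add a second of that kind, and leave the spare stain bottle standing where it is. Do not disturb the other things on the bench.

Things in the scene. Friction and masses are not known exactly. Their poses are not given: they have to be found in the camera images.
- kit_tray: Grey open tray fixed to the bench, 160 (x) x 280 (y) x 12 mm, rim 4 mm thick, floor top 4 mm above the bench. Origin: centre of the underside; x runs along the lanes away from the robot, y to the left; turned up to 0.15 rad. Three lanes side by side, 90 mm apart, one blue sprung insert in each. The light grey mat left of it, on which the other items stand, is 4 mm thick too.
- lane_left (a point): Middle of the tray's left lane (tray x = 0, y = +90 mm), on the tray floor. Each lane's insert: on the near (-x) side a low blue V saddle (120 deg, open to +x, top 20 mm above the bench); facing it an orange flat pad, 28 mm wide, from 7 to 46 mm above the bench, that slides along +x by up to 44 mm against a spring (2 N at first touch, rising by 0.8 N per cm).
- lane_mid (a point): Middle of the middle lane (tray x = y = 0), on the tray floor. In each lane the pad's face at rest stands 22 mm from the bottom of the V, less than any item's diameter: an item goes in only if held with its foot above the saddle top (20 mm) but below the pad top (46 mm), pushed along +x so that the pad yields, and then lowered to the floor. The pad then clamps it in the V.
- lane_right (a point): Middle of the right lane (tray x = 0, y = -90 mm), on the tray floor. The inserts are set by hand: in each lane the pad's face at rest lies anywhere from 35 mm on the near (-x) side to 5 mm on the far (+x) side of the lane's middle. This is not reported and must be felt or seen. A clamped item's axis is 1.155 radii from the V's bottom.
- stain_1_mid (a point): Brown stain bottle with blue cap, 34 mm diameter, straight body up to 60 mm, 74 mm high with cap, 55 to 115 g; presses the pad in by 15 mm when clamped. Stands upright; point at its centre, half-way up, z along its axis. Grip the upper half of its body, so that the fingertips clear the 20 mm high saddle.
- stain_2_mid (a point): A second brown stain bottle like stain_1: 34 mm diameter, straight body up to 60 mm, 74 mm high with cap; always starts on the mat. Stands upright; point at its centre, half-way up, z along its axis. Grip the upper half of its body, so that the fingertips clear the 20 mm high saddle.
- can_black_mid (a point): Black ribbed objective can, 35 mm diameter, 62 mm high, 70 to 140 g; presses the pad in by 16 mm when clamped. Stands upright; point at its centre, half-way up, z along its axis. Grip the upper half of its body, so that the fingertips clear the 20 mm high saddle.
- buffer_mid (a point): White buffer bottle with blue cap, 50 mm diameter, straight body up to 74 mm, 94 mm high with cap, 110 to 225 g; presses the pad in by 32 mm when clamped. Stands upright; point at its centre, half-way up, z along its axis. Grip the upper half of its body, so that the fingertips clear the 20 mm high saddle.
- pad_0 (a joint): How far the sprung orange pad of insert 0 is pressed in (m): 0 at rest, up to 0.044. Which lane insert 0 lies in changes from start to start; the one that is pressed in at the start belongs to the lane already filled.
- pad_1 (a joint): How far the sprung orange pad of insert 1 is pressed in (m): 0 at rest, up to 0.044. Which lane insert 1 lies in changes from start to start; the one that is pressed in at the start belongs to the lane already filled.
- pad_2 (a joint): How far the sprung orange pad of insert 2 is pressed in (m): 0 at rest, up to 0.044. Which lane insert 2 lies in changes from start to start; the one that is pressed in at the start belongs to the lane already filled.
- jar_a: Bystander: small glass specimen jar, 44 mm diameter, 42 mm high, behind the tray; origin at the middle of its underside.
- jar_b: Bystander: small glass specimen jar, 47 mm diameter, 45 mm high, behind the mat; origin at the middle of its underside.
- slide_box: Bystander: closed blue slide box, 90 x 98 x 36 mm, behind the tray; origin at the middle of its underside.
- marker: Bystander: white marker pen with black cap, 135 mm long, 16 mm thick, lying before the tray; origin at the middle of its underside.
- objective_can_b: Bystander, not part of the kit: grey objective can, 39 mm diameter, 56 mm high, behind the mat; origin at the middle of its underside.
Things that resemble listed ones, but are neither listed nor needed, are in the scene too. What is shaped like the part that bears stain_1_mid but purple or yellow is not meant.

How it is judged:
At the end, for the whole second after the job is handed in: The buffer bottle, the black can and exactly one stain bottle stand in the tray: upright within 0.12 rad, at most 5 mm above its floor, every one of the three pads pressed in by more than 10 mm and at rest; the other stain bottle stands upright within 30 mm of where it was (x of buffer_mid in the frame of kit_tray between -0.07 and 0.07 m and y of buffer_mid in the frame of kit_tray between -0.13 and 0.13 m and z of buffer_mid in the frame of kit_tray below 0.056 m and angle between each of buffer_mid, can_black_mid's own z axis and vertical below 0.12 rad and x of can_black_mid in the frame of kit_tray between -0.07 and 0.07 m and y of can_black_mid in the frame of kit_tray between -0.13 and 0.13 m and z of can_black_mid in the frame of kit_tray below 0.04 m and (((x of stain_1_mid in the frame of kit_tray between -0.07 and 0.07 m and y of stain_1_mid in the frame of kit_tray between -0.13 and 0.13 m and z of stain_1_mid in the frame of kit_tray below 0.046 m and angle between stain_1_mid's own z axis and vertical below 0.12 rad) and (distance of stain_2_mid from where it was at the start of the episode below 0.03 m and angle between stain_2_mid's own z axis and vertical below 0.12 rad)) or ((x of stain_2_mid in the frame of kit_tray between -0.07 and 0.07 m and y of stain_2_mid in the frame of kit_tray between -0.13 and 0.13 m and z of stain_2_mid in the frame of kit_tray below 0.046 m and angle between stain_2_mid's own z axis and vertical below 0.12 rad) and (distance of stain_1_mid from where it was at the start of the episode below 0.03 m and angle between stain_1_mid's own z axis and vertical below 0.12 rad))) and value of joint each of pad_0, pad_1, pad_2 above 0.01 m and velocity of joint each of pad_0, pad_1, pad_2 below 0.01 m/s); the robot touches nothing.
It fails at once if a bystander (jar, slide box, marker pen, grey can) is moved by more than 30 mm (distance of any of jar_a, jar_b, slide_box, marker, objective_can_b from where it was at the start of the episode above 0.03 m).
It also fails if it takes over 67 s, if anything falls off the work surface, if the arm or the gripper's body presses on something with over 40 N, if the wrist force passes 120 N, or if a joint passes its speed limit or range.

ROBOT

A 6-joint arm with a two-finger parallel gripper is mounted at the origin on a cart in front of the work surface, level with it; the furniture and walls round the work are solid. World frame = base frame: x ahead of the robot, y to its left, z up, the work surface at z = 0. Lengths are in m, angles in rad, forces in N, time in s.
With the tool pointing down it reaches from about 0.425 to 0.95 m from the base axis. Payload 3.5 kg.
Tool frame: the origin (TCP) lies at the very end of the fingers, on their centre line; the grasp point (between the pads) lies 19 mm behind it; z points along the fingers, y is the direction in which the jaws open and shut (so a half turn about z gives the same grasp; the last joint's range is limited). The gripper opens to 85 mm and grips with 20 to 120 N. Pads are 22 mm wide; open, the fingers measure 114 mm over their backs; the gripper's body (76 mm by 85 mm) begins 54 mm behind the grasp point. The pads swing forward as they close: fully open they stand 13 mm farther back than shut.
Start: joints at [-1.313, 0.286, 1.577, -0, 1.279, -0.15], TCP at [0.268, -0.62, 0.231] pointing down, gripper open.
Joint ranges: [-2.77, 2.77], [-0.9, 2.22], [0.21, 2.48], [-1.53, 4.67], [0.24, 2.81], [-2.84, 2.84]. Speed limits (rad/s): [2.79, 2.79, 3.14, 3.14, 3.14, 3.14].

INTERFACE

Orientations are given as a unit quaternion [x, y, z, w].
In Python, from plant import ctrl, eyes, ticket gives the robot as it stands.
- The arm moves only by the tool send_rows, never from a script. Its arguments are lists of equal length, an entry for each row: "translation": the shift along the tool's x, y, z in units of 30 mm (1.0 is 30 mm), a list of three; "rotation": the turn, a rotation vector about the tool's x, y, z in units of 5 degrees (1.0 is 5 degrees), a list of three; "grip": the finger opening in mm, from 0 to 85.4. A call has 1 to 5 rows; each row shifts and turns the commanded pose from where the row before left it, along the tool's axes as they then stand; what a row does not reach is not made up. A row lasts 1/8 s, in which the tool goes at most 62.5 mm and 10.7 degrees, less where a joint would pass 70% of its speed; a pose out of reach is approached as far as the arm can. A call is refused whole if a number of a shift passes 1 or a number of a turn 1, either way. A call with a gripper value outside its range is refused whole. The fingers move at their own pace and stop on an object; "squeeze" is the grip in N (left out, the last holds). Time passes only in rows, so rows that do not move let the fingers close. It gives the time, the measured TCP pose, the force and the opening at its end, in the units of the state.
- ctrl.get_state(): the state, without advancing time (a new reading comes with each control period).
- eyes.read_camera(name): name is "side" or "top" or "wrist"; returns a dict with "image" (384x512x3 uint8, blue, green, red), "mtx" (3x3 intrinsics, pixels), "xyz" and "orientation" of the camera in the world; the wrist camera has in their place "hand_eye" (4x4, takes a point from camera to tool coordinates, whose origin is the TCP and whose axes are the flange's). Camera axes: x right, y down, z forward; pixel columns grow to the right and rows downward; lengths in m; the calibration is good to about 2 mm. A picture is of the moment at which its call begins: read the wrist's pose just before it. There is no depth.
- ticket.sign_off(): hands the job in, once; it reports no verdict.
The state is a dict: "time": time; "qpos": joint angles; "dq": joint speeds; "joint_efforts": joint torques, N m; "eef_pos": TCP position; "tcp_rot": TCP orientation; "contact_force": force on the tool from outside, world axes, zero at the start; "wrist_torque": the same for the moment, N m; "opening": opening from 0.0 (shut) to 1.0 (fully open).
Only numpy, scipy, OpenCV 4.12 (cv2) and the standard library are available. Lean on these libraries where they do the work, as an engineer would, in place of code of your own. Each camera call takes 0.05 s, during which the arm holds its last target. There are 200 camera calls.

## Working session

There is one attempt and no reset: what is moved stays moved. The work goes in short steps, Python scripts to look and compute and a tool call to move; the robot and the scene stay as the last step left them, time stands still between calls to the robot, and variables do not carry over. Pictures are saved under pics/ and viewed, about 8 in all and at most 12, crops included, and the job is handed in when it is done.

Besides the shell and the picture viewer there is one more tool, called after ">>>" as name(argument=value, ...) on one line, values as JSON. send_rows: Moves the arm, as the interface text tells. Its arguments: {"type":"object","properties":{"translation":{"type":"array"},"rotation":{"type":"array"},"grip":{"type":"array"},"squeeze":{"type":"number"}},"required":["translation","rotation","grip"]}

```bash
mkdir -p pics; cat > h.py <<'E'
import numpy as np, cv2
from scipy.spatial.transform import Rotation as R
from plant import ctrl, eyes, ticket
def shot(n,name=None):
    s=ctrl.get_state(); c=eyes.read_camera(n); im=np.array(c["image"]); K=np.array(c["mtx"])
    if "hand_eye" in c:
        T=np.eye(4);T[:3,:3]=R.from_quat(s["tcp_rot"]).as_matrix();T[:3,3]=s["eef_pos"];T=T@np.array(c["hand_eye"])
    else:
        T=np.eye(4);o=np.array(c["orientation"]);T[:3,:3]=R.from_quat(o).as_matrix() if o.size==4 else o;T[:3,3]=c["xyz"]
    if name: cv2.imwrite("pics/"+name+".png",im); np.savez("pics/"+name+".npz",K=K,T=T)
    return im,K,T
def ray(K,T,u,v,z):
    d=T[:3,:3]@np.linalg.solve(K,[u,v,1.]);return T[:3,3]+d*(z-T[2,3])/d[2]
def proj(K,T,p):
    q=K@(T[:3,:3].T@(np.array(p)-T[:3,3]));return q[:2]/q[2]
E
python3 - <<'E'
from h import *
print(ctrl.get_state())
a,K,T=shot("top","top0");print(K,T)
b,K,T=shot("side","side0");print(K,T)
cv2.imwrite("pics/t.png",cv2.resize(a,(800,600)))
cv2.imwrite("pics/s.png",cv2.resize(b,(800,600)))
E
```

```text
{'time': 0.0, 'qpos': array([-1.31299702e+00,  2.87196951e-01,  1.57818711e+00, -1.35671942e-05,
        1.27861664e+00, -1.49969927e-01]), 'dq': array([ 0.00211754, -0.00030892,  0.00026786, -0.00019135, -0.00030092,
       -0.00021082]), 'joint_efforts': array([ 2.26796117e-03, -4.05988061e+01, -2.92620885e+01, -1.85471436e-05,
        5.88952244e-03, -1.35239702e-06]), 'eef_pos': array([ 0.26755068, -0.61898526,  0.22992086]), 'tcp_rot': array([ 9.79286324e-01,  2.02476780e-01, -7.13673842e-05, -1.20192352e-03]), 'contact_force': array([-0.6920847 ,  0.22031903,  0.03858206]), 'wrist_torque': array([0.01717959, 0.01177391, 0.02614448]), 'opening': 1.000554112026328}
[[409.74111453   0.         254.19907502]
 [  0.         409.74111453 188.22301057]
 [  0.           0.           1.        ]] [[ 6.88678816e-03 -9.83596923e-01  1.80248899e-01  3.78083244e-01]
 [-9.99376232e-01 -5.26348979e-04  3.53110460e-02  2.25102125e-01]
 [-3.46369623e-02 -1.80379645e-01 -9.82987011e-01  1.00300207e+00]
 [ 0.00000000e+00  0.00000000e+00  0.00000000e+00  1.00000000e+00]]
[[366.15496553   0.         261.69824745]
 [  0.         366.15496553 192.64539845]
 [  0.           0.           1.        ]] [[-0.82464516 -0.2197635   0.52121431  0.08076851]
 [-0.56564913  0.32232521 -0.75904382  0.88650132]
 [-0.00119039 -0.92076624 -0.39011296  0.39549558]
 [ 0.          0.          0.          1.        ]]
```

View pics/t.png

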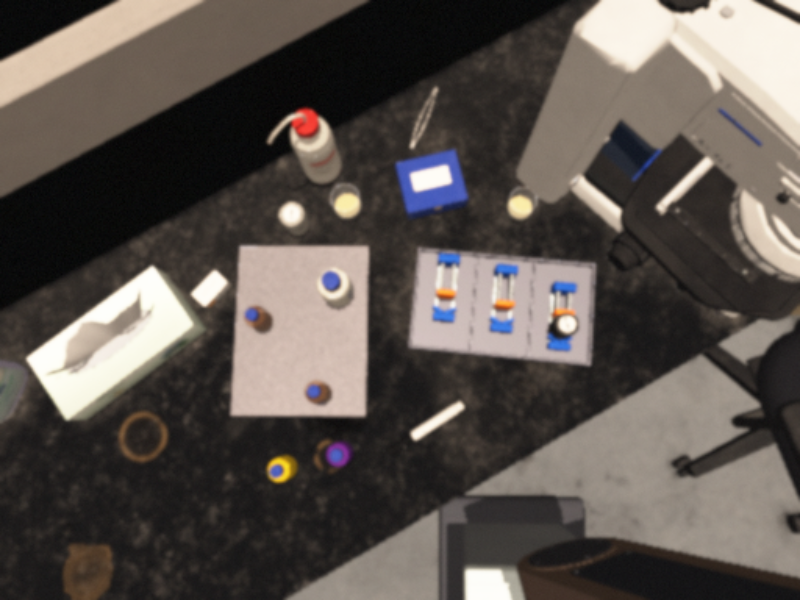

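View pics/s.png

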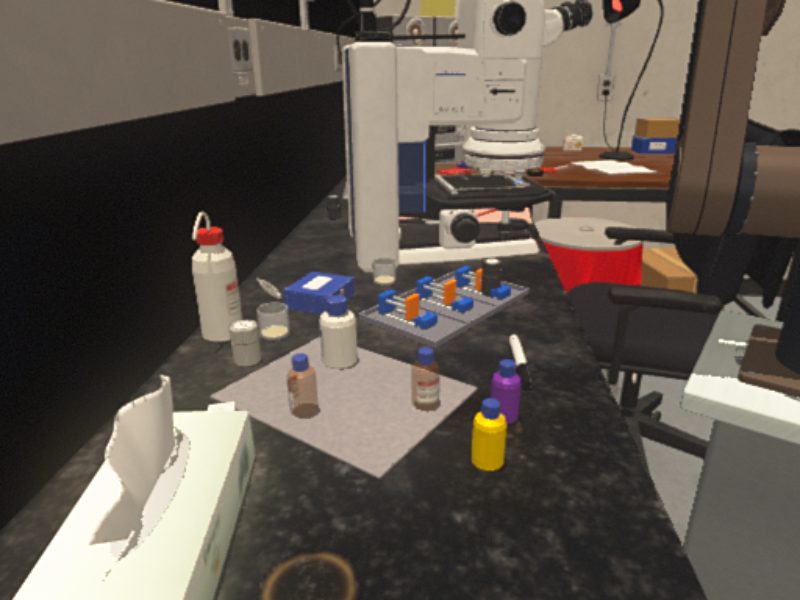

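The top view (800x600 pixels) shows:
- **Mat:** brown bottles at (257,318) and (318,392), and the white buffer at (335,288).
- **Tray:** inserts at about (447,290), (504,303) and (562,318). A black-rimmed disc at (565,325) looks like the black can, already in the right lane.
- **Could be mistaken for them:** yellow bottle (281,468), purple bottle (337,455), grey can (292,214), jars (345,203) and (520,206), wash bottle (315,150).

I choose the white buffer at (335,288) and the brown stain at (318,392). I'll check them in a close crop.

```bash
python3 - <<'E'
from h import *
a=cv2.imread("pics/top0.png");b=cv2.imread("pics/side0.png")
A=cv2.resize(a[150:275,145:385],None,fx=3.3,fy=3.3,interpolation=cv2.INTER_CUBIC)[:, :792]
B=cv2.resize(b[160:215,220:345],(430,189),interpolation=cv2.INTER_CUBIC)
o=np.zeros((600,800,3),np.uint8);o[:A.shape[0],:A.shape[1]]=A;o[-189+600:,:430]=B[:600];cv2.imwrite("pics/c.png",o)
z=np.load("pics/top0.npz");K,T=z["K"],z["T"];s=.64
for n,x,y,h in [("tray tl",419,248,.012),("tr",596,263,.012),("br",591,364,.012),("bl",410,347,.012)]: print(n,ray(K,T,x*s,y*s,h))
hsv=cv2.cvtColor(a,cv2.COLOR_BGR2HSV)
def blobs(m,h,name,amin=8):
    n,l,st,c=cv2.connectedComponentsWithStats(m)
    for i in range(1,n):
        if st[i,4]>=amin: print(name,c[i].round(1),st[i],ray(K,T,*c[i],h).round(4))
blue=cv2.inRange(hsv,(108,120,60),(125,255,255));orange=cv2.inRange(hsv,(3,150,100),(15,255,255))
blobs(blue,.02,"blue");blobs(orange,.046,"orange")
gray=cv2.inRange(hsv,(0,0,80),(180,70,200))
E
```

```text
tray tl [0.63451921 0.22642626 0.012     ]
tr [ 0.6096555  -0.05158838  0.012     ]
br [ 0.45138489 -0.036338    0.012     ]
bl [0.47644254 0.24025135 0.012     ]
blue [276.  118.1] [ 253   96   46   43 1022] [0.7377 0.2067 0.02  ]
blue [413.3 105. ] [405  96  18  19  81] [ 0.7701 -0.136   0.02  ]
blue [286.9 165.2] [281 162  13   8  77] [0.616  0.1804 0.02  ]
blue [323.6 172.2] [317 169  14   8  74] [0.5983 0.0911 0.02  ]
blue [211.6 179.2] [207 175  10  10  70] [0.5809 0.3654 0.02  ]
blue [360.8 183.6] [354 181  15   7  81] [0.5698 0.0021 0.02  ]
blue [283.5 201.2] [278 197  13   9  85] [0.5264 0.1891 0.02  ]
blue [160.8 201. ] [158 198   7   7  31] [0.5264 0.4888 0.02  ]
blue [320.3 208.3] [314 204  14   9  90] [0.5094 0.1009 0.02  ]
blue [357.1 218.9] [351 213  14  11 110] [0.484  0.0142 0.02  ]
blue [200.5 250.3] [198 248   6   6  31] [0.4077 0.3877 0.02  ]
blue [214.9 290.9] [212 288   7   7  43] [0.314  0.3508 0.02  ]
blue [176.6 301.1] [174 299   6   5  23] [0.29   0.4402 0.02  ]
orange [285.1 188.8] [280 187  11   4  30] [0.5523 0.1861 0.046 ]
orange [322.4 195.6] [317 193  12   5  33] [0.5359 0.0987 0.046 ]
orange [359.5 199.5] [354 198  13   5  34] [0.5268 0.0124 0.046 ]
```

View pics/c.png

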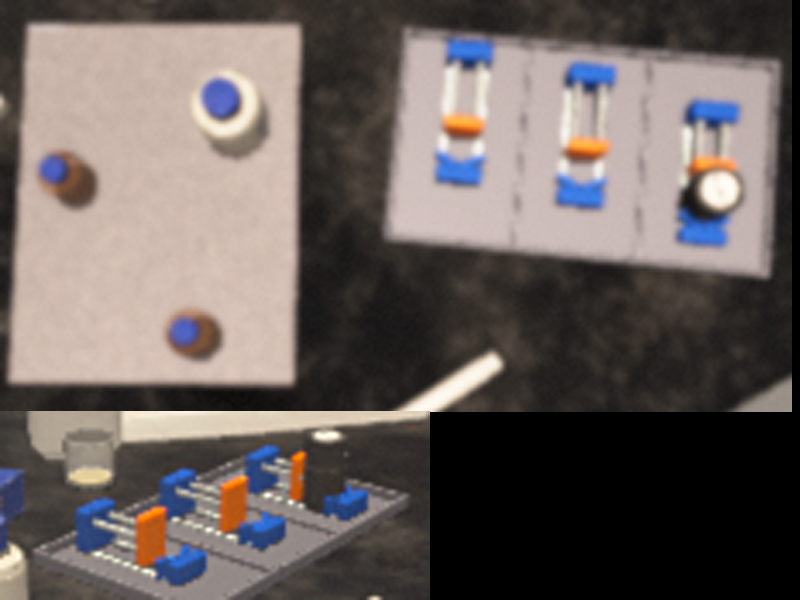

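The crop shows the black can clamped in the right lane. The left and middle lanes are empty, with their orange pads at rest. Both brown bottles and the white buffer are confirmed on the mat. Next come the bottle positions, lane geometry and microscope clearance.

```bash
python3 - <<'E'
from h import *
t=np.load("pics/top0.npz");q=np.load("pics/side0.npz");s=.64
def tri(a,b):
    P=[];
    for z,(u,v) in((t,a),(q,b)):
        d=z["T"][:3,:3]@np.linalg.solve(z["K"],[u,v,1.]);P.append((z["T"][:3,3],d/np.linalg.norm(d)))
    (o1,d1),(o2,d2)=P;l=np.linalg.lstsq(np.c_[d1,-d2],o2-o1,rcond=None)[0]
    p,r=o1+l[0]*d1,o2+l[1]*d2;return ((p+r)/2).round(4),np.linalg.norm(p-r).round(4)
r=lambda u,v,z:ray(t["K"],t["T"],u,v,z).round(4)
print("capA",r(200.5,250.3,.078),"capB",r(160.8,201,.078),"buf",r(211.6,179.2,.098))
print("purple",r(214.9,290.9,.074),"yel",r(176.6,301.1,.074))
for n,a,b in [("A",(318,391),(426,353)),("buf",(331,281),(337,303)),("B",(251,314),(300,359)),("knob",(627,252),(460,228)),("stagecorner",(700,315),(545,195)),("column foot",(555,190),(375,265)),("obj",(770,230),(500,150)),("eyepiecehead",(628,30),(372,45))]:
    print(n,tri(np.array(a)*s,np.array(b)*s))
print("microscope foot side",ray(q["K"],q["T"],545*s,255*s,0),ray(q["K"],q["T"],375*s,268*s,0))
# tray
yaw=-.0893;Rm=np.array([[np.cos(yaw),-np.sin(yaw)],[np.sin(yaw),np.cos(yaw)]]);c=np.array([.543,.0947])
for n,u,v,z in [("padL",285.1,188.8,.046),("padM",322.4,195.6,.046),("padR",359.5,199.5,.046),("VL",283.5,201.2,.02),("VM",320.3,208.3,.02),("canR",565*s,324*s,.066)]:
    print(n,(Rm.T@(r(u,v,z)[:2]-c)).round(4))
print("lanes",c+Rm@[0,.09],c)
E
```

```text
capA [0.406 0.378 0.078] capB [0.5177 0.4733 0.078 ] buf [0.5648 0.3543 0.098 ]
purple [0.3174 0.3439 0.074 ] yel [0.2948 0.4283 0.074 ]
A (array([0.4073, 0.373 , 0.0698]), np.float64(0.0021))
buf (array([0.5645, 0.3545, 0.091 ]), np.float64(0.0005))
B (array([0.5181, 0.4745, 0.0737]), np.float64(0.0008))
knob (array([ 0.6123, -0.0737,  0.0881]), np.float64(0.0092))
stagecorner (array([ 0.4928, -0.1488,  0.1554]), np.float64(0.0277))
column foot (array([0.7444, 0.015 , 0.0087]), np.float64(0.0299))
obj (array([ 0.6033, -0.2069,  0.2232]), np.float64(0.0031))
eyepiecehead (array([0.7531, 0.019 , 0.4173]), np.float64(0.0016))
microscope foot side [ 5.09229828e-01 -2.63070167e-01 -5.55111512e-17] [0.76484993 0.01300764 0.        ]
padL [0.001 0.092]
padM [-0.0073  0.0034]
padR [-0.0088 -0.0834]
VL [-0.025   0.0926]
VM [-0.0341  0.0033]
canR [-0.0299 -0.0849]
lanes [0.55102632 0.18434139] [0.543  0.0947]
```

Clearances look fine. Plan: swing around the microscope at small radius. Then the buffer goes in the middle lane, followed by the front stain bottle (A) in the left lane.

>>> send_rows(translation=[[0,0,0],[0,0,0],[0,0,0],[0,0,0],[0,0,0]], rotation=[[0,0,0.95],[0,0,0.95],[0,0,0.95],[0,0,0.95],[0,0,0.95]], grip=[85,85,85,85,85])

```text
time: 0.72
eef_pos: [0.2676, -0.6192, 0.2305]
tcp_rot: [1.0, -0.005, -0.0, -0.001]
contact_force: [-0.1, -0.1, 1.3]
opening: 0.996
```

>>> send_rows(translation=[[0,0,0],[0.155,-0.98,0],[0.155,-0.98,0],[0.155,-0.98,0],[0.155,-0.98,0]], rotation=[[0,0,0.95],[0,0,0],[0,0,0],[0,0,0],[0,0,0]], grip=[85,85,85,85,85])

```text
time: 1.35
eef_pos: [0.2968, -0.5029, 0.2306]
tcp_rot: [0.999, -0.045, -0.0, -0.001]
contact_force: [-0.3, 0.4, 0.4]
opening: 0.999
```

>>> send_rows(translation=[[0.155,-0.98,0],[0.155,-0.98,0],[0.155,-0.98,0],[0.155,-0.98,0],[0.155,-0.98,0]], rotation=[[0,0,0],[0,0,0],[0,0,0],[0,0,0],[0,0,0]], grip=[85,85,85,85,85])

```text
time: 1.98
eef_pos: [0.3331, -0.3586, 0.2308]
tcp_rot: [0.999, -0.045, -0.0, -0.0]
contact_force: [0.1, 0.3, 0.6]
opening: 0.991
```

>>> send_rows(translation=[[0.155,-0.98,0],[0.31,-0.92,0],[0.31,-0.92,0],[0.31,-0.92,0],[0.31,-0.92,0]], rotation=[[0,0,0],[0,0,0],[0,0,0],[0,0,0],[0,0,0]], grip=[85,85,85,85,85])

```text
time: 2.6
eef_pos: [0.3873, -0.2232, 0.2309]
tcp_rot: [0.999, -0.045, -0.0, -0.0]
contact_force: [0.4, -0.1, -0.0]
opening: 0.999
```

>>> send_rows(translation=[[0.31,-0.92,0],[0.31,-0.92,0],[0.14,-0.96,0],[0.14,-0.96,0],[0.14,-0.96,0]], rotation=[[0,0,0],[0,0,0],[0,0,0],[0,0,0],[0,0,0]], grip=[85,85,85,85,85])

```text
time: 3.22
eef_pos: [0.4308, -0.085, 0.2309]
tcp_rot: [0.999, -0.045, -0.0, -0.0]
contact_force: [1.9, 0.4, 0.2]
opening: 0.998
```

>>> send_rows(translation=[[0.14,-0.96,0],[0.14,-0.96,0],[0.14,-0.96,0],[0.21,-0.93,0],[0.21,-0.93,0]], rotation=[[0,0,0],[0,0,0],[0,0,0],[0,0,0],[0,0,0]], grip=[85,85,85,85,85])

```text
time: 3.85
eef_pos: [0.4687, 0.0543, 0.2309]
tcp_rot: [0.999, -0.045, -0.0, -0.0]
contact_force: [-0.8, -0.3, 0.2]
opening: 0.995
```

>>> send_rows(translation=[[0.21,-0.93,0],[0.21,-0.93,0],[0,0,0]], rotation=[[0,0,0],[0,0,0],[0,0,0]], grip=[85,85,85])

```text
time: 4.22
eef_pos: [0.4862, 0.1089, 0.2308]
tcp_rot: [0.999, -0.043, -0.001, 0.0]
contact_force: [0.0, -1.2, 0.6]
opening: 0.999
```

```bash
python3 - <<'E'
from h import *
a,K,T=shot("wrist","w1")
cv2.imwrite("pics/w1b.png",cv2.resize(a,(800,600)))
c=np.array([.543,.0947]);yaw=-.0893;Rm=np.array([[np.cos(yaw),-np.sin(yaw)],[np.sin(yaw),np.cos(yaw)]])
print(T.round(3))
hsv=cv2.cvtColor(a,cv2.COLOR_BGR2HSV)
for nm,lo,hi,z in [("blue",(108,120,60),(125,255,255),.02),("or",(3,150,100),(15,255,255),.046)]:
    m=cv2.inRange(hsv,lo,hi);n,l,st,ce=cv2.connectedComponentsWithStats(m)
    for i in range(1,n):
        if st[i,4]>100:
            x,y,w,h=st[i,:4]
            print(nm,st[i],ce[i].round(0),[ (Rm.T@(ray(K,T,u,v,z)[:2]-c)).round(4) for u,v in((x,y),(x+w,y+h))])
E
```

```text
[[-0.087 -0.946 -0.312  0.567]
 [-0.996  0.083  0.028  0.102]
 [-0.     0.313 -0.95   0.373]
 [ 0.     0.     0.     1.   ]]
blue [151  27  42  18 229] [177.  39.] [array([0.0691, 0.113 ]), array([0.0532, 0.0736])]
blue [248  38  36  17 142] [264.  50.] [array([0.0595, 0.02  ]), array([ 0.0443, -0.0153])]
blue [337  61  41  15 205] [350.  69.] [array([ 0.0389, -0.0678]), array([ 0.0249, -0.1099])]
blue [330 139  33  22 128] [338. 149.] [array([-0.0385, -0.0662]), array([-0.0624, -0.1036])]
blue [  0 256  17  21 261] [  7. 265.] [array([-0.1793,  0.3175]), array([-0.2081,  0.3037])]
```

View pics/w1b.png

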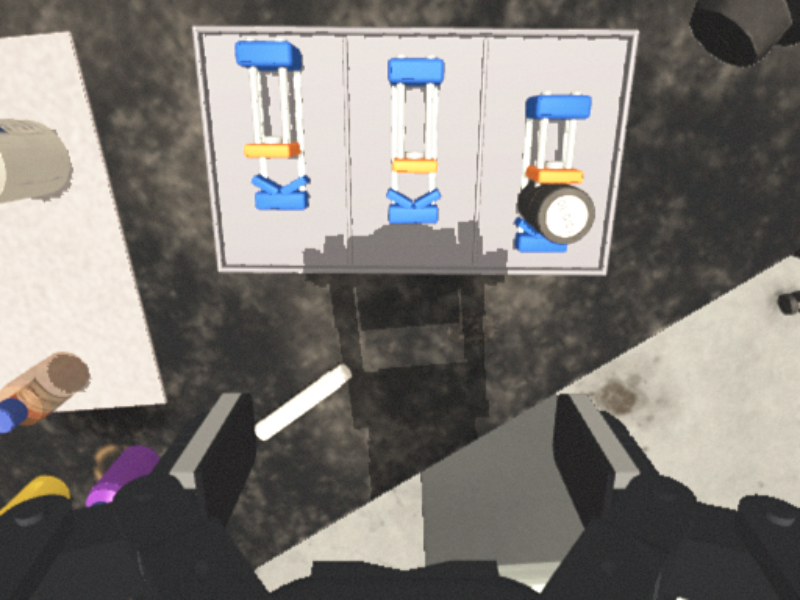

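The wrist view shows:
- **Middle lane:** V bottom near (414,206), pad near-edge at (414,172).
- **Left lane:** V bottom near (281,192), pad edge at (273,158).
- **Right lane:** black can clamped.

```bash
python3 - <<'E'
from h import *
z=np.load("pics/w1.npz");K,T=z["K"],z["T"];s=.64
g=lambda u,v,h:ray(K,T,u*s,v*s,h)[:2]
tl,tr,br,bl=[g(*p,.012) for p in((193,27),(638,31),(606,273),(219,271))]
print(tl,tr,br,bl,np.linalg.norm(tl-tr),np.linalg.norm(tl-bl));c=(tl+tr+br+bl)/4
d=(tl-tr+bl-br);yaw=-np.arctan2(d[0],d[1]);print("c",c,"yaw",yaw)
Rm=np.array([[np.cos(yaw),-np.sin(yaw)],[np.sin(yaw),np.cos(yaw)]])
for n,u,v,h in [("VM",414,206,.02),("padMface",414,172,.046),("VL",281,192,.02),("padLface",273,158,.046),("can top",566,215,.066),("VMbackL",390,223,.02),("VMbackR",438,223,.02)]:
    p=g(u,v,h);print(n,p,(Rm.T@(p-c)).round(4))
E
```

```text
[0.63394421 0.22831602] [ 0.60742964 -0.04789767] [ 0.45117698 -0.03320339] [0.47692884 0.24338719] 0.27748338294920327 0.157737018882493
c [0.54236991 0.09765054] yaw -0.09426757253463611
VM [0.51229237 0.10028524] [-0.0302 -0.0002]
padMface [0.53698099 0.0987356 ] [-0.0055  0.0006]
VL [0.5293711  0.18811432] [-0.0215  0.0888]
padLface [0.55274853 0.18334905] [0.0023 0.0863]
can top [0.50625559 0.01169576] [-0.0279 -0.089 ]
VMbackL [0.50220921 0.11751036] [-0.0419  0.016 ]
VMbackR [0.49935226 0.08494203] [-0.0416 -0.0167]
```

>>> send_rows(translation=[[0.207,-0.932,0.37],[0.207,-0.932,0.37],[0.207,-0.932,0.37],[0.207,-0.932,0.37],[0.207,-0.932,0.37]], rotation=[[0,0,0],[0,0,0],[0,0,0],[0,0,0],[0,0,0]], grip=[85,85,85,85,85])

```text
time: 4.9
eef_pos: [0.53, 0.2437, 0.1753]
tcp_rot: [0.999, -0.045, -0.0, 0.0]
contact_force: [-0.4, -0.3, -1.0]
opening: 0.995
```

>>> send_rows(translation=[[0.207,-0.932,0.37],[0.207,-0.932,0.37],[0.207,-0.932,0.37],[0.207,-0.932,0.37],[0,0,0]], rotation=[[0,0,0],[0,0,0],[0,0,0],[0,0,0],[0,0,0]], grip=[85,85,85,85,85])

```text
time: 5.52
eef_pos: [0.5642, 0.353, 0.1298]
tcp_rot: [0.999, -0.044, -0.001, 0.001]
contact_force: [-0.2, -0.7, -0.0]
opening: 0.995
```

```bash
python3 - <<'E'
from h import *
a,K,T=shot("wrist","w2")
m=cv2.inRange(cv2.cvtColor(a,cv2.COLOR_BGR2HSV),(108,120,60),(125,255,255));n,l,st,ce=cv2.connectedComponentsWithStats(m)
for i in range(1,n):
    if st[i,4]>60: print(st[i],ce[i],ray(K,T,*ce[i],.098).round(4),ray(K,T,*ce[i],.078).round(4))
print(proj(K,T,[.5645,.3545,.098]))
E
```

```text
[ 452   94   60   21 1106] [483.8915009  103.79837251] [0.6219 0.2335 0.098 ] [0.6193 0.2206 0.078 ]
[ 432  191   55   30 1186] [459.03456998 207.36424958] [0.566  0.2405 0.098 ] [0.557  0.2284 0.078 ]
[ 230  193   46   49 1157] [254.56698358 212.89974071] [0.5729 0.3548 0.098 ] [0.5647 0.3558 0.078 ]
[229 222  16  22  70] [234.45714286 231.8       ] [0.5623 0.3674 0.098 ] [0.5529 0.3698 0.078 ]
[ 72 269  35  32 723] [ 89.61964039 284.10373444] [0.5356 0.4587 0.098 ] [0.523  0.4716 0.078 ]
[256.53634864 226.51305646]
```

>>> send_rows(translation=[[0,0,0.79],[0,0,0.79],[0,0,0.79],[0,0,0.76],[0,0,0]], rotation=[[0,0,0],[0,0,0],[0,0,0],[0,0,0],[0,0,0]], grip=[85,85,85,85,85])

```text
time: 6.2
eef_pos: [0.5631, 0.3517, 0.0353]
tcp_rot: [0.999, -0.045, -0.002, 0.001]
contact_force: [0.6, 0.2, 0.5]
opening: 0.995
```

>>> send_rows(translation=[[0.1,-0.1,0],[0,0,0],[0,0,0],[0,0,0],[0,0,0]], rotation=[[0,0,0],[0,0,0],[0,0,0],[0,0,0],[0,0,0]], grip=[85,44,44,44,44], squeeze=80)

```text
time: 6.82
eef_pos: [0.5688, 0.3566, 0.039]
tcp_rot: [0.999, -0.045, 0.001, -0.001]
contact_force: [0.1, 0.7, 3.8]
opening: 0.568
```

>>> send_rows(translation=[[0,0,0],[0,0,0]], rotation=[[0,0,0],[0,0,0]], grip=[44,44])

```text
time: 7.08
eef_pos: [0.5688, 0.3566, 0.039]
tcp_rot: [0.999, -0.045, 0.001, -0.001]
contact_force: [-0.1, -0.6, 6.3]
opening: 0.572
```

>>> send_rows(translation=[[0,0,-0.4],[0,0,-0.8],[0,0,-0.8],[0,0,-0.4],[-0.166,0.963,0]], rotation=[[0,0,0],[0,0,0],[0,0,0],[0,0,0],[0,0,0]], grip=[44,44,44,44,44], squeeze=100)

```text
time: 7.7
eef_pos: [0.5607, 0.3288, 0.1107]
tcp_rot: [0.999, -0.044, 0.001, -0.001]
contact_force: [-0.6, -0.9, -1.4]
opening: 0.568
```

>>> send_rows(translation=[[-0.166,0.963,0],[-0.166,0.963,0],[-0.166,0.963,0],[-0.166,0.963,0],[-0.166,0.963,0]], rotation=[[0,0,0],[0,0,0],[0,0,0],[0,0,0],[0,0,0]], grip=[44,44,44,44,44])

```text
time: 8.32
eef_pos: [0.5213, 0.1851, 0.1086]
tcp_rot: [0.999, -0.045, -0.001, 0.0]
contact_force: [0.5, -0.0, -1.2]
opening: 0.57
```

>>> send_rows(translation=[[-0.166,0.963,0],[-0.166,0.963,0],[-0.166,0.963,0],[0,0,0],[0,0,0]], rotation=[[0,0,0],[0,0,0],[0,0,0],[0,0,0],[0,0,0]], grip=[44,44,44,44,44])

```text
time: 8.95
eef_pos: [0.4997, 0.1014, 0.1092]
tcp_rot: [0.999, -0.045, -0.0, -0.0]
contact_force: [-0.1, 0.6, -2.4]
opening: 0.563
```

```bash
python3 - <<'E'
from h import *
a,K,T=shot("top","t3");b,K2,T2=shot("side","s3");w,_,_=shot("wrist","w3")
s=ctrl.get_state();print(s["eef_pos"],s["opening"],s["contact_force"])
u,v=proj(K,T,s["eef_pos"]).astype(int);A=cv2.resize(a[v-60:v+60,u-80:u+80],(400,300),interpolation=cv2.INTER_CUBIC)
u2,v2=proj(K2,T2,s["eef_pos"]).astype(int);B=cv2.resize(b[v2-60:v2+60,u2-80:u2+80],(400,300),interpolation=cv2.INTER_CUBIC)
print(u,v,u2,v2)
o=np.vstack([np.hstack([A,B]),np.hstack([cv2.resize(w,(400,300)),np.zeros((300,400,3),np.uint8)])]);cv2.imwrite("pics/o3.png",o)
E
```

```text
[0.49996739 0.10185629 0.10941231] 0.5647811895734253 [-0.34644528 -0.13096273 -1.59881229]
325 207 300 160
```

View pics/o3.png

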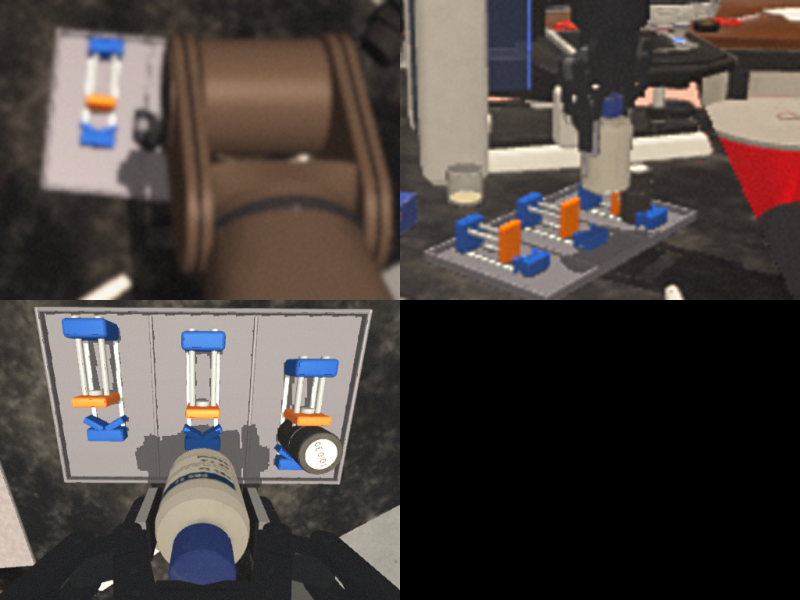

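The buffer is held upright over the middle lane, in line with its V. Its foot's far edge is near (260,192) in the raw wrist image. I'll use that to find the bottle axis relative to the TCP.

```bash
python3 - <<'E'
from h import *
z=np.load("pics/w3.npz");K,T=z["K"],z["T"];a=cv2.imread("pics/w3.png")
for v in(188,190,192,194):print(v,ray(K,T,260,v,.074).round(4), a[v,260])
c=cv2.resize(a[170:320,190:330],(560,600));cv2.imwrite("pics/c4.png",c)
E
```

```text
188 [0.522  0.0995 0.074 ] [134  73  37]
190 [0.5208 0.0996 0.074 ] [133 139 144]
192 [0.5197 0.0997 0.074 ] [131 150 162]
194 [0.5185 0.0998 0.074 ] [131 151 163]
```

>>> send_rows(translation=[[0,0,0.6],[0,0,0.6],[0,0,0.4],[0,0,0]], rotation=[[0,0,0],[0,0,0],[0,0,0],[0,0,0]], grip=[44,44,44,44])

```text
time: 9.6
eef_pos: [0.4985, 0.1011, 0.0595]
tcp_rot: [0.999, -0.045, -0.002, 0.0]
contact_force: [-1.1, -0.8, -1.9]
opening: 0.566
```

>>> send_rows(translation=[[0.4,0,0],[0.4,0,0],[0.3,0,0],[0,0,0]], rotation=[[0,0,0],[0,0,0],[0,0,0],[0,0,0]], grip=[44,44,44,44])

```text
time: 10.1
eef_pos: [0.5334, 0.098, 0.0617]
tcp_rot: [0.999, -0.045, -0.0, 0.0]
contact_force: [-3.1, 0.8, 0.1]
opening: 0.566
```

>>> send_rows(translation=[[0.25,0,0],[0.25,0,0],[0.13,0,0],[0,0,0]], rotation=[[0,0,0],[0,0,0],[0,0,0],[0,0,0]], grip=[44,44,44,44])

```text
time: 10.6
eef_pos: [0.5513, 0.0964, 0.0613]
tcp_rot: [0.999, -0.045, -0.001, 0.0]
contact_force: [-5.3, -0.0, -0.0]
opening: 0.565
```

```bash
python3 - <<'E'
from h import *
s=ctrl.get_state();print(s["eef_pos"],s["opening"],s["contact_force"],s["wrist_torque"])
w,_,_=shot("wrist","w5");b,K2,T2=shot("side","s5")
u2,v2=proj(K2,T2,s["eef_pos"]).astype(int);B=cv2.resize(b[v2-45:v2+45,u2-60:u2+60],(400,300),interpolation=cv2.INTER_CUBIC)
cv2.imwrite("pics/o5.png",np.hstack([cv2.resize(w,(400,300)),B]))
E
```

```text
[0.55131456 0.09644258 0.06128807] 0.56534294911715 [-5.29780528 -0.03291672 -0.04152048] [-0.08547197  0.91699364  0.00437417]
```

View pics/o5.png

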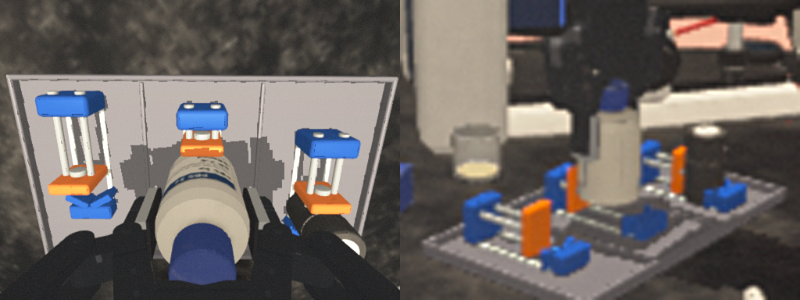

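The bottle is pressing the pad, at about 5.3 N, and is still upright. Lowering it to the floor now.

>>> send_rows(translation=[[0,0,0.25],[0,0,0.25],[0,0,0.2],[0,0,0]], rotation=[[0,0,0],[0,0,0],[0,0,0],[0,0,0]], grip=[44,44,44,44])

```text
time: 11.2
eef_pos: [0.5506, 0.0966, 0.0392]
tcp_rot: [0.999, -0.045, -0.001, -0.0]
contact_force: [-4.8, 1.3, -2.6]
opening: 0.565
```

>>> send_rows(translation=[[0,0,0.05],[0,0,0],[0,0,0],[0,0,0],[0,0,0]], rotation=[[0,0,0],[0,0,0],[0,0,0],[0,0,0],[0,0,0]], grip=[44,44,66,66,66])

```text
time: 11.82
eef_pos: [0.553, 0.0964, 0.0398]
tcp_rot: [0.999, -0.045, 0.002, -0.0]
contact_force: [0.3, -0.3, 0.5]
opening: 0.772
```

>>> send_rows(translation=[[0,0,0],[0,0,-0.5],[0,0,-0.9],[0,0,-0.9],[0,0,-0.7]], rotation=[[0,0,0],[0,0,0],[0,0,0],[0,0,0],[0,0,0]], grip=[66,66,66,66,66])

```text
time: 12.45
eef_pos: [0.5524, 0.0965, 0.1316]
tcp_rot: [0.999, -0.045, 0.001, -0.0]
contact_force: [-0.9, 0.6, -0.6]
opening: 0.774
```

```bash
python3 - <<'E'
from h import *
s=ctrl.get_state();print(s["eef_pos"],s["opening"],s["contact_force"])
w,K,T=shot("wrist","w6");b,K2,T2=shot("side","s6")
u2,v2=proj(K2,T2,[.54,.098,.05]).astype(int);B=cv2.resize(b[v2-45:v2+45,u2-60:u2+60],(400,300),interpolation=cv2.INTER_CUBIC)
cv2.imwrite("pics/o6.png",np.hstack([cv2.resize(w,(400,300)),B]))
E
```

```text
[0.55242215 0.0964843  0.13163963] 0.7738949322261112 [-0.91568406  0.6292172  -0.61693875]
```

View pics/o6.png

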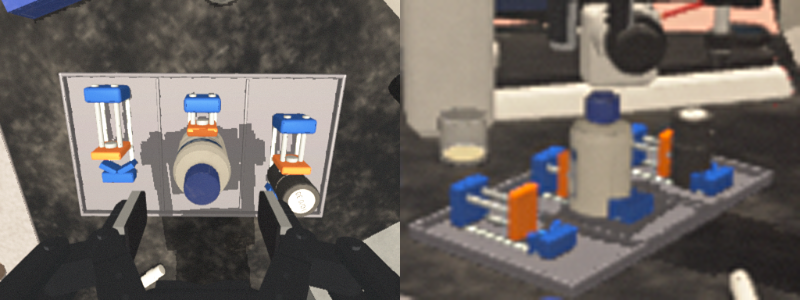

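The buffer stands upright in the middle lane, seated in the V with its pad pressed in. Next is stain bottle A.

>>> send_rows(translation=[[-0.628,-0.981,0],[-0.628,-0.981,0],[-0.628,-0.981,0],[-0.628,-0.981,0],[-0.628,-0.981,0]], rotation=[[0,0,0],[0,0,0],[0,0,0],[0,0,0],[0,0,0]], grip=[66,75,75,75,75])

```text
time: 13.18
eef_pos: [0.47, 0.2523, 0.1285]
tcp_rot: [0.999, -0.045, -0.0, 0.0]
contact_force: [1.2, -0.6, 0.3]
opening: 0.879
```

>>> send_rows(translation=[[-0.628,-0.981,0],[-0.628,-0.981,0],[-0.628,-0.981,0],[-0.628,-0.981,0],[0,0,0]], rotation=[[0,0,0],[0,0,0],[0,0,0],[0,0,0],[0,0,0]], grip=[75,75,75,75,75])

```text
time: 13.8
eef_pos: [0.4051, 0.3767, 0.1285]
tcp_rot: [0.999, -0.043, -0.0, 0.0]
contact_force: [-0.1, -0.5, -0.4]
opening: 0.883
```

```bash
python3 - <<'E'
from h import *
s=ctrl.get_state();print(s["eef_pos"],s["opening"])
a,K,T=shot("wrist","w7");t,Kt,Tt=shot("top","t7")
m=cv2.inRange(cv2.cvtColor(a,cv2.COLOR_BGR2HSV),(108,120,60),(125,255,255));n,l,st,ce=cv2.connectedComponentsWithStats(m)
for i in range(1,n):
    if st[i,4]>60: print(st[i],ce[i],ray(K,T,*ce[i],.074).round(4))
print(proj(K,T,[.407,.375,.078]),proj(K,T,[.407,.375,.004]))
cv2.imwrite("pics/w7b.png",cv2.resize(a,(600,450)))
E
```

```text
[0.40508814 0.37669833 0.12845322] 0.8829656247689436
[484   0  28   8 182] [497.52747253   3.15934066] [0.5117 0.242  0.074 ]
[  36   13   47   39 1166] [60.3490566  34.01372213] [0.5172 0.4745 0.074 ]
[240 193  28  33 548] [255.18613139 206.42518248] [0.409  0.3789 0.074 ]
[299 301  26  32 550] [312.14545455 315.16909091] [0.3232 0.3462 0.074 ]
[188 334  26  31 503] [200.72365805 347.52485089] [0.3017 0.4288 0.074 ]
[261.70900201 211.20785684] [260.9128303  177.58050997]
```

View pics/w7b.png

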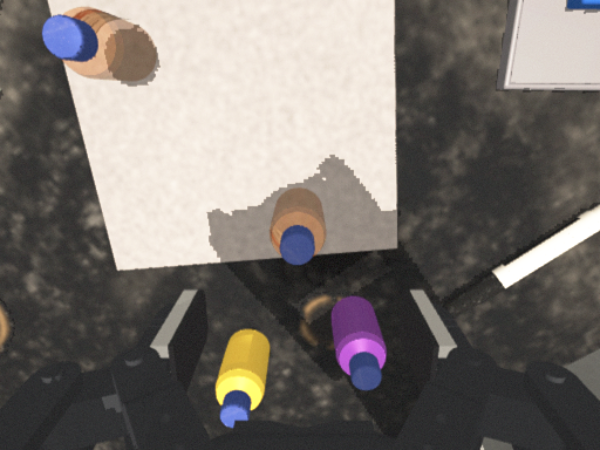

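Wrist view: the cap of bottle A is at (297,245), and its ray gives (0.408, 0.379). The TCP is already within 3 mm. The purple and yellow bottles sit clear of the jaws.

>>> send_rows(translation=[[0.08,-0.06,0.8],[0,0,0.8],[0,0,0.8],[0,0,0.8],[0,0,0]], rotation=[[0,0,0],[0,0,0],[0,0,0],[0,0,0],[0,0,0]], grip=[75,75,75,75,75])

```text
time: 14.52
eef_pos: [0.4079, 0.3749, 0.0308]
tcp_rot: [0.999, -0.046, -0.002, 0.002]
contact_force: [-0.2, 0.0, -0.6]
opening: 0.877
```

>>> send_rows(translation=[[0,0,0],[0,0,0],[0,0,0],[0,0,0],[0,0,0]], rotation=[[0,0,0],[0,0,0],[0,0,0],[0,0,0],[0,0,0]], grip=[28,28,28,28,28], squeeze=80)

```text
time: 15.15
eef_pos: [0.4102, 0.3777, 0.0348]
tcp_rot: [0.999, -0.045, 0.001, -0.001]
contact_force: [0.6, -1.3, 5.6]
opening: 0.372
```

>>> send_rows(translation=[[0,0,0],[0,0,0],[0,0,0]], rotation=[[0,0,0],[0,0,0],[0,0,0]], grip=[28,28,28])

```text
time: 15.52
eef_pos: [0.4102, 0.3777, 0.0348]
tcp_rot: [0.999, -0.045, 0.001, -0.001]
contact_force: [-0.3, -0.8, 6.5]
opening: 0.375
```

>>> send_rows(translation=[[0,0,-0.6],[0,0,-0.9],[0,0,-0.85],[0.663,0.988,0],[0.663,0.988,0]], rotation=[[0,0,0],[0,0,0],[0,0,0],[0,0,0],[0,0,0]], grip=[28,28,28,28,28], squeeze=90)

```text
time: 16.15
eef_pos: [0.4434, 0.3141, 0.1047]
tcp_rot: [0.999, -0.044, 0.001, -0.0]
contact_force: [0.2, 0.1, -1.4]
opening: 0.374
```

>>> send_rows(translation=[[0.663,0.988,0],[0.663,0.988,0],[0.663,0.988,0],[0.663,0.988,0],[0,0,0]], rotation=[[0,0,0],[0,0,0],[0,0,0],[0,0,0],[0,0,0]], grip=[28,28,28,28,28])

```text
time: 16.77
eef_pos: [0.5128, 0.1875, 0.1042]
tcp_rot: [0.999, -0.046, 0.0, -0.0]
contact_force: [-0.3, -0.2, -0.6]
opening: 0.379
```

>>> send_rows(translation=[[0,0,0]], rotation=[[0,0,0]], grip=[28])

```text
time: 16.9
eef_pos: [0.5114, 0.1895, 0.1037]
tcp_rot: [0.999, -0.045, -0.0, -0.0]
contact_force: [-0.6, 0.6, -1.9]
opening: 0.373
```

```bash
python3 - <<'E'
from h import *
s=ctrl.get_state();print(s["eef_pos"],s["opening"],s["contact_force"])
w,K,T=shot("wrist","w8");b,K2,T2=shot("side","s8")
u2,v2=proj(K2,T2,s["eef_pos"]).astype(int);B=cv2.resize(b[v2-45:v2+45,u2-60:u2+60],(400,300),interpolation=cv2.INTER_CUBIC)
cv2.imwrite("pics/o8.png",np.hstack([cv2.resize(w,(400,300)),B]))
E
```

```text
[0.5114299  0.18946805 0.10365101] 0.37348535478536227 [-0.60989939  0.57852527 -1.89447006]
```

View pics/o8.png

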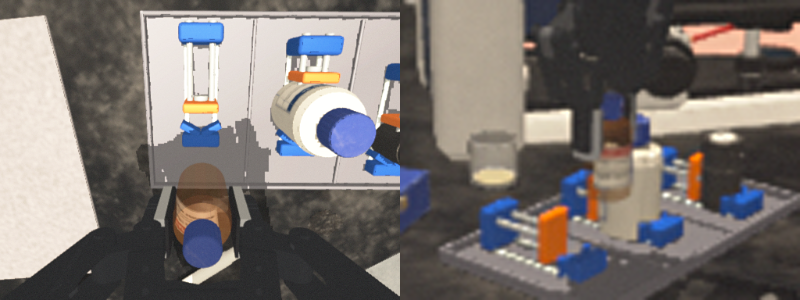

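Bottle A is held upright and in line with the left insert. V bottom is at about (257,161), pad edge (257,141) and foot edge (260,209) in raw pixels.

```bash
python3 - <<'E'
from h import *
z=np.load("pics/w8.npz");K,T=z["K"],z["T"];c=np.array([.5424,.0977]);y=-.094;Rm=np.array([[np.cos(y),-np.sin(y)],[np.sin(y),np.cos(y)]])
for n,u,v,h in [("V",257,161,.02),("pad",257,143,.046),("foot",260,209,.073),("tcp",*proj(K,T,[.5114,.1895,.1037]),.1037)]:
    p=ray(K,T,u,v,h)[:2];print(n,p.round(4),(Rm.T@(p-c)).round(4))
E
```

```text
V [0.5375 0.1887] [-0.0134  0.0901]
pad [0.5548 0.1869] [0.004 0.09 ]
foot [0.5228 0.1881] [-0.028   0.0881]
tcp [0.5114 0.1895] [-0.0395  0.0885]
```

>>> send_rows(translation=[[0,0,0.6],[0,0,0.6],[0,0,0.4],[0,0,0]], rotation=[[0,0,0],[0,0,0],[0,0,0],[0,0,0]], grip=[28,28,28,28])

```text
time: 17.5
eef_pos: [0.5105, 0.1891, 0.0534]
tcp_rot: [0.999, -0.045, -0.002, 0.0]
contact_force: [0.3, 0.1, -1.5]
opening: 0.374
```

>>> send_rows(translation=[[0.3,0,-0.1],[0.4,0,0],[0.3,0,0],[0,0,0]], rotation=[[0,0,0],[0,0,0],[0,0,0],[0,0,0]], grip=[28,28,28,28])

```text
time: 18.0
eef_pos: [0.5423, 0.1864, 0.0588]
tcp_rot: [0.999, -0.045, -0.0, -0.0]
contact_force: [-2.0, 0.3, 0.3]
opening: 0.373
```

>>> send_rows(translation=[[0.15,0,0],[0.15,0,0],[0,0,0]], rotation=[[0,0,0],[0,0,0],[0,0,0]], grip=[28,28,28])

```text
time: 18.38
eef_pos: [0.5505, 0.1856, 0.0582]
tcp_rot: [0.999, -0.045, -0.001, 0.0]
contact_force: [-2.8, -0.2, -0.4]
opening: 0.375
```

>>> send_rows(translation=[[0.15,0,0],[0.15,0,0],[0.15,0,0],[0,0,0]], rotation=[[0,0,0],[0,0,0],[0,0,0],[0,0,0]], grip=[28,28,28,28])

```text
time: 18.88
eef_pos: [0.5642, 0.1844, 0.0582]
tcp_rot: [0.999, -0.045, -0.0, 0.0]
contact_force: [-4.3, -0.0, -1.4]
opening: 0.376
```

Force against travel gives first touch at TCP x ≈ 0.540 m, so the pad is pressed in about 24 mm. It needs 15 mm, leaving about 9 mm of clearance to the V. Lowering and releasing.

>>> send_rows(translation=[[-0.05,0,0.3],[-0.05,0,0.3],[-0.03,0,0.18],[0,0,0],[0,0,0.03]], rotation=[[0,0,0],[0,0,0],[0,0,0],[0,0,0],[0,0,0]], grip=[28,28,28,28,28])

```text
time: 19.5
eef_pos: [0.5602, 0.1849, 0.0348]
tcp_rot: [0.999, -0.045, -0.001, 0.0]
contact_force: [-6.9, 0.3, 8.8]
opening: 0.373
```

>>> send_rows(translation=[[0,0,0],[0,0,0],[0,0,0],[0,0,0],[0,0,0]], rotation=[[0,0,0],[0,0,0],[0,0,0],[0,0,0],[0,0,0]], grip=[50,54,54,54,54])

```text
time: 20.12
eef_pos: [0.5605, 0.1849, 0.0342]
tcp_rot: [0.999, -0.045, 0.0, -0.0]
contact_force: [0.0, 0.0, -0.3]
opening: 0.633
```

>>> send_rows(translation=[[0,0,-0.5],[0,0,-0.9],[0,0,-0.9],[0,0,-0.9],[0,0,-0.9]], rotation=[[0,0,0],[0,0,0],[0,0,0],[0,0,0],[0,0,0]], grip=[54,54,54,54,54])

```text
time: 20.75
eef_pos: [0.5606, 0.1849, 0.1595]
tcp_rot: [0.999, -0.045, 0.001, -0.0]
contact_force: [0.2, -0.2, -0.4]
opening: 0.632
```

>>> send_rows(translation=[[-0.9,-0.5,-0.4],[-0.9,-0.5,-0.4],[-0.5,-0.3,0],[0,0,0]], rotation=[[0,0,0],[0,0,0],[0,0,0],[0,0,0]], grip=[54,54,54,54])

```text
time: 21.25
eef_pos: [0.4944, 0.2304, 0.1814]
tcp_rot: [0.999, -0.044, 0.0, 0.0]
contact_force: [0.5, -0.1, -0.4]
opening: 0.634
```

```bash
python3 - <<'E'
from h import *
s=ctrl.get_state();print(s["eef_pos"],s["time"],s["contact_force"])
w,K,T=shot("wrist","w9");b,K2,T2=shot("side","s9")
B=cv2.resize(b[145:270,125:345],(790,449),interpolation=cv2.INTER_CUBIC)[:300]
B=cv2.resize(b[150:240,190:350],(460,259),interpolation=cv2.INTER_CUBIC)
o=np.zeros((300,800,3),np.uint8);o[:255,:340]=cv2.resize(w,(340,255));o[:259,340:]=B;cv2.imwrite("pics/o9.png",o)
E
```

```text
[0.49444588 0.23037021 0.18136755] 21.25 [ 0.48184324 -0.1038104  -0.40340164]
```

View pics/o9.png

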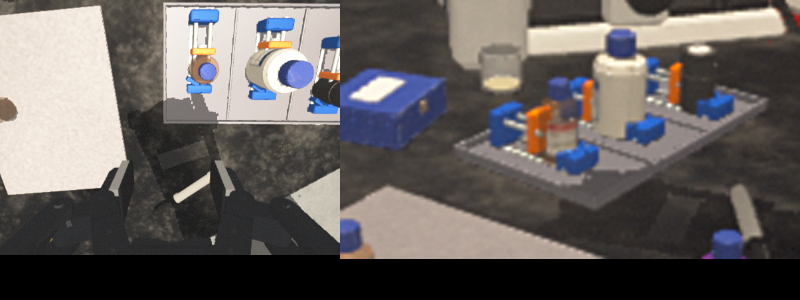

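All three items stand in their lanes, clamped between V and pad, and the spare stain bottle is still on the mat. One cap-height check before handing in.

```bash
python3 - <<'E'
from h import *
def caps(n):
    a,K,T=shot(n);m=cv2.inRange(cv2.cvtColor(a,cv2.COLOR_BGR2HSV),(108,120,60),(125,255,255));k,l,st,ce=cv2.connectedComponentsWithStats(m)
    return K,T,[ce[i] for i in range(1,k) if st[i,4]>25]
A=caps("wrist");B=caps("side")
P=[C[0]@np.c_[C[1][:3,:3].T,-C[1][:3,:3].T@C[1][:3,3]] for C in(A,B)]
for p in A[2]:
    for q in B[2]:
        X=cv2.triangulatePoints(P[0],P[1],p,q)[:,0];X=X[:3]/X[3]
        e=np.linalg.norm(proj(A[0],A[1],X)-p)+np.linalg.norm(proj(B[0],B[1],X)-q)
        if e<6 and .05<X[2]<.12: print(X.round(4),round(e,1))
E
```

```text
[0.5695 0.0483 0.0639] 0.8
[0.5436 0.0944 0.0816] 1.1
```

```bash
python3 - <<'E'
from h import *
a,b=np.load("pics/w9.npz"),np.load("pics/s9.npz")
P=[z["K"]@np.c_[z["T"][:3,:3].T,-z["T"][:3,:3].T@z["T"][:3,3]] for z in(a,b)]
for q in[(266.5,180.6),(266.5,178)]:
    X=cv2.triangulatePoints(P[0],P[1],np.array([311.7,108.4]),np.array(q))[:,0];print(X[:3]/X[3])
print(proj(b["K"],b["T"],[.55,.188,.078]),proj(b["K"],b["T"],[.55,.188,.088]),proj(b["K"],b["T"],[.55,.188,.004]))
E
```

```text
[0.54912278 0.18550491 0.0703642 ]
[0.54931936 0.18614406 0.07728035]
[265.17599441 178.0071706 ] [265.18628639 174.17520979] [265.10252456 205.36180724]
```

Cap heights agree with both bottles standing on the tray floor. The stain cap centre is at about 0.070 m and the buffer cap at about 0.082 m. Handing in.

```bash
python3 -c "
from plant import ticket;print(ticket.sign_off())"
```

```text
the job is handed in; nothing more can be done
None
```

I completed the tray and handed it in at about 21 s of the 67 s allowed; the hand-in reports no verdict. The black can was already clamped in the right lane, so I put the white buffer bottle in the middle lane and the front stain bottle in the left lane. The spare stain bottle and the bystanders were not touched.

**Last checks:**
- **Pictures:** all three items looked upright and clamped between the V saddle and the pressed-in pad. The gripper was clear of everything, with near-zero contact force.
- **Heights:** cap heights fit both bottles standing on the tray floor (buffer cap about 82 mm, stain cap about 70 mm).

**What failed or disagreed:**
- **Stain cap match:** the automatic two-view match missed the stain bottle's cap. I worked out its height from pixels read by hand in the pictures.
- **Left V position:** readings differed by about 8 mm between views. I set the push depth from the spring force instead, about 24 mm where 15 mm was needed.
- **Not measured:** I judged the pads pressed in from the pictures and push forces only; the joint values are not reported.

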